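# Lay out the wood-finish mixing station around the drop-tray

## Task

Lay out the mixing station around the blue drop-tray: stand the steel tin in the middle of the tray, stand the glass jar beside the tray on whichever side (left or right) the paddle holder is, level with the tray's middle with about 4 cm between jar and tray, and stack the little orange tub centred on the jar's lid. Lay the spatula in front of the tray (the robot's side), parallel to the tray's front edge, its mid-length centred on that edge and with about 4 cm between the tray and the near edge of its blade. Keep tin, jar and tub upright throughout, and leave the paddle holder, the amber bottle and the cork block where they are.

Things in the scene. Friction and masses are not known exactly. Their poses are not given: they have to be found in the camera images.
- tray: Shallow square blue plastic drop-tray, 140 x 140 mm outside, 22 mm high, walls and floor 4 mm thick, fixed to the green shelf, turned by up to 0.2 rad. Origin: centre of its underside (on the shelf surface, z = 0). Its -x axis points out of its front edge (the robot's side), +y out of its left edge, -y out of its right edge, z up. 'Beside', 'in front' and 'level with' go by the tray's own axes.
- holder: Dark wooden slotted holder, 60 x 80 x 56 mm, with a light wooden stir paddle standing upright in its middle slot (top of paddle 195 mm above the shelf). Fixed, stands farther from the robot than the tray, at its left or its right (the amber bottle is then at the other side). Origin: centre of its underside, z up.
- tin: Rectangular steel tin with a yellow band, 70 mm along its x, 50 mm along its y, body 64 mm high; a spout with a red twist cap (24 mm across) stands on top, 18 mm to +x of the middle, reaching 84 mm. About 0.35 kg, loose, upright. Origin: centre of its underside, z up. To be stood on the floor of the tray, either way round.
- jar: Round clear glass jar, 54 mm in diameter, closed by a flat steel lid 53 mm across; 64 mm high in all, the lid being the top 12 mm. About 0.22 kg, loose, upright. Origin: centre of its underside, z up.
- tub: Small round orange plastic tub with a white lid, 40 mm across and 38 mm high. About 0.06 kg, loose, upright. Origin: centre of its underside, z up.
- spatula: Stainless spatula lying flat, 180 mm long along its x: handle 22 mm wide and 18 mm high from x = -90 to +20 mm, then a short neck, then a flat blade 40 mm wide and 3 mm thick up to x = +90 mm. About 0.12 kg, loose; it balances near its origin. Origin: at mid-length and mid-width, on its underside, z up. May be laid with the blade to the left or to the right.
- bottle: Bystander: amber glass bottle, 60 mm in diameter, 150 mm high, loose, standing on the far side opposite the holder. Origin: centre of its underside. Not to be moved.
- sander: Bystander: cork sanding block, 50 x 90 x 30 mm, loose, lying behind the tray. Origin: centre of its underside. Not to be moved.
Not all that is in view belongs to the job. Leave any green look-alike of the jar alone. There is more than one size of the tub; the job needs the largest.

How it is judged (in metres and radians):
At the end, for the whole second after the job is handed in: Upright/flat, at rest: tin on tray floor, 15 mm of centre; jar on holder's side, 137 +-15 mm from tray centre, 15 mm of its middle line; tub on jar lid, 10 mm of axis; spatula 130 +-15 mm in front, 15 mm of middle, parallel within 0.15 rad; bottle and block moved under 15 mm (horizontal distance between tin and tray below 0.015 m and z of tin in the frame of tray between -0.002 and 0.01 m and x of jar in the frame of tray between -0.015 and 0.015 m and height (world z) of each of jar, spatula below 0.006 m and ((y of holder in the frame of tray above 0 m and y of jar in the frame of tray between 0.122 and 0.152 m) or (y of holder in the frame of tray below 0 m and y of jar in the frame of tray between -0.152 and -0.122 m)) and horizontal distance between tub and jar below 0.01 m and z of tub in the frame of jar between 0.058 and 0.07 m and x of spatula in the frame of tray between -0.145 and -0.115 m and y of spatula in the frame of tray between -0.015 and 0.015 m and angle between the x axis of spatula and the y axis of tray, either way round below 0.15 rad and linear speed of each of tin, jar, tub, spatula below 0.02 m/s and angular speed of each of tin, jar, tub, spatula below 0.2 rad/s and angle between each of tin, jar, tub, spatula's own z axis and vertical below 0.1 rad and distance of each of bottle, sander from where it was at the start of the episode below 0.015 m); the robot touches nothing.
It fails at once if the tin, jar or tub is tipped over (angle between any of tin, jar, tub's own z axis and vertical above 0.6 rad).
It fails at once if the bottle or the cork block is pushed away (distance of any of bottle, sander from where it was at the start of the episode above 0.02 m).
It also fails if it takes over 122 s, if anything falls off the work surface, if the arm or the gripper's body presses on something with over 40 N, if the wrist force passes 120 N, or if a joint passes its speed limit or range.

## Robot

A 7-joint arm with a two-finger parallel gripper is mounted at the origin on the work surface. World frame = base frame: x ahead of the robot, y to its left, z up, the work surface at z = 0. Lengths are in mm, angles in rad, forces in N, time in s.
With the tool pointing down it reaches from about 350 to 900 mm from the base axis. Payload 8.1 kg.
Tool frame: the origin (TCP) lies midway between the tips of the shut fingers; the grasp point (between the pads) lies 19 mm behind it; z points along the fingers, x is the direction in which the jaws open and shut, and the axes are right-handed (so a half turn about z gives the same grasp; the last joint's range is limited). The gripper opens to 92 mm and grips with 3 to 60 N. Pads are 19 mm wide; open, the fingers measure 130 mm over their backs; the gripper's body (75 mm by 190 mm) begins 47 mm behind the grasp point.
Start: joints at [-0.103, 0.434, 0.025, 1.573, -0.012, 1.134, -0.075], TCP at [625.013, -0.027, 226.742] pointing down, gripper open.
Joint ranges: [-2.62, 2.62], [-0.44, 2.09], [-1.27, 1.32], [0.08, 2.57], [-1.32, 4.46], [0.12, 2], [-2.74, 2.74]. Speed limits (rad/s): [2.22, 2.22, 3.01, 3.01, 3.14, 3.14, 3.14].

## Interface

Orientations are given as [roll, pitch, yaw] about the fixed x, y, z axes, in that order (R = Rz(yaw) Ry(pitch) Rx(roll)).
In Python, from plant import readout, vision, job gives the robot as it stands.
- The arm moves only by the tool drive_tool, never from a script. Its argument "moves" is a list of rows, each an object of numbers: "dx", "dy", "dz": the shift along the tool's x, y, z in cm; "twist": the turn about the tool's z in degrees; "jaw": the closure in counts, from 0 (fully open) to 255 (shut). A call has 1 to 12 rows; each row shifts and turns the commanded pose from where the row before left it, along the tool's axes as they then stand; what a row does not reach is not made up. A row lasts 1/10 s, in which the tool goes at most 50 mm and 8.59 degrees, less where a joint would pass 70% of its speed; a pose out of reach is approached as far as the arm can. A call with a gripper value outside its range is refused whole. The fingers move at their own pace and stop on an object; "grip_force" is the grip in N (left out, the last holds). Time passes only in rows, so rows that do not move let the fingers close. It gives the time, the measured TCP pose, the force and the opening at its end, in the units of the state.
- readout.observe(): the state, without advancing time (a new reading comes with each control period).
- vision.snapshot(name): name is "scene" or "side" or "wrist"; returns the picture (400x640x3 uint8, red, green, blue); there is no depth.
- vision.get_calibration(name): a dict with "K" (3x3 intrinsics, pixels), "dist" ([k1, k2, p1, p2, k3] as OpenCV has them; the pictures are not rectified), "eye" and "attitude" of the camera in the world. Camera axes: x right, y down, z forward; pixel columns grow to the right and rows downward; lengths in mm; the calibration is good to about 2 mm. A picture is of the moment at which its call begins: read the wrist's pose just before it. get_calibration takes no time and is no camera call; for the wrist camera it gives the pose at the moment of the call.
- job.sign_off(): hands the job in, once; it reports no verdict.
Trained networks look in the newest picture that a camera, given by its name, has taken for a name from the list of things; names that differ only in an ending like _2 or _b are one class to them, and where a whole thing is asked for, a point or a joint stands for the part that bears it (a point fixed in the world has none). Each returns a list of dicts, best first, with "p" (0 to 1); they miss things now and then, are a little off and sometimes report something else, mostly with a low value. They report only what shows in the picture. A call takes as long as a camera call. They do not tell look-alikes from the thing itself.
- vision.outline_of(camera, name): "pixels" (400x640 bool, what is visible of it) and "position" ([column, row] in pixels, amid what is visible of it).
The state is a dict: "time_s": time; "qpos": joint angles; "qd": joint speeds; "tau": joint torques, N m; "tool_pos": TCP position; "ee_rot": TCP orientation; "wrist_force": force on the tool from outside, world axes, zero at the start; "moment": the same for the moment, N m; "gripper_width": opening from 0.0 (shut) to 1.0 (fully open).
Only numpy, scipy, OpenCV 4.12 (cv2) and the standard library are available. Lean on these libraries where they do the work, as an engineer would, in place of code of your own. Each camera call takes 0.05 s, during which the arm holds its last target. There are 200 camera calls.

## Working session

There is one attempt and no reset: what is moved stays moved. The work goes in short steps, Python scripts to look and compute and a tool call to move; the robot and the scene stay as the last step left them, time stands still between calls to the robot, and variables do not carry over. Pictures are saved under pics/ and viewed, about 12 in all and at most 16, crops included, and the job is handed in when it is done.

Besides the shell and the picture viewer there is one more tool, called as name(argument=value, ...), one argument or row to a line, values as JSON. drive_tool: Moves the arm, as the interface text tells. Its arguments: {"type":"object","properties":{"moves":{"type":"array"},"grip_force":{"type":"number"}},"required":["moves"]}

```bash
ls; mkdir -p pics; cat > h.py <<'E'
import numpy as np, cv2
from scipy.spatial.transform import Rotation as R
from plant import readout, vision, job
def snap(n,f=None):
    im=vision.snapshot(n)
    if f: cv2.imwrite('pics/'+f,cv2.cvtColor(im,cv2.COLOR_RGB2BGR))
    return im
E
python3 - <<'E'
from h import *
print(readout.observe())
for c in ['scene','side','wrist']:
    print(c,vision.get_calibration(c))
a=snap('scene','scene0.png');b=snap('side','side0.png');w=snap('wrist','wrist0.png')
for c in ['scene','side','wrist']:
    for n in ['tray','holder','tin','jar','tub','spatula','bottle','sander']:
        print(c,n,[(round(float(d['p']),2),np.round(d['position']).tolist(),int(d['pixels'].sum())) for d in vision.outline_of(c,n)])
E
```

```text
pics
{'time_s': 0.0, 'qpos': array([-0.10259544,  0.4352408 ,  0.02496486,  1.57408808, -0.01158237,
        1.13398505, -0.07512338]), 'qd': array([-0.00014294,  0.0018068 , -0.00143668,  0.00101238,  0.00189457,
       -0.00078345, -0.00041085]), 'tau': array([ 3.89017032e-04, -6.67853522e+01,  9.84863900e-01, -3.14464223e+01,
       -6.05165795e-02,  4.27553023e-02,  1.12382318e-04]), 'tool_pos': array([ 6.24496235e+02, -6.08273257e-02,  2.25937294e+02]), 'ee_rot': array([ 3.14143652e+00,  1.56888183e-03, -8.29431596e-05]), 'wrist_force': array([-0.31901732,  0.10819736, -0.34732731]), 'moment': array([ 0.02966692, -0.02576497, -0.02983779]), 'gripper_width': 1.0008803593331}
scene {'K': array([[445.54239537,   0.        , 324.91512506],
       [  0.        , 445.54239537, 204.77845835],
       [  0.        ,   0.        ,   1.        ]]), 'dist': array([-0.00735063,  0.        ,  0.        ,  0.        ,  0.        ]), 'eye': array([1141.6594481 , -343.5699322 ,  877.41462657]), 'attitude': array([-2.45693541, -0.01043817,  0.95635994])}
side {'K': array([[450.80002584,   0.     
[... 1067 characters left out ...]
.61, [365.0, 262.0], 968)]
side tray [(0.91, [315.0, 197.0], 2144)]
side holder [(0.5, [317.0, 116.0], 219)]
side tin [(0.57, [377.0, 108.0], 564), (0.17, [261.0, 179.0], 553)]
side jar [(0.94, [276.0, 296.0], 686), (0.83, [268.0, 339.0], 737), (0.72, [224.0, 246.0], 961), (0.62, [318.0, 309.0], 699)]
side tub [(0.59, [388.0, 147.0], 200), (0.44, [408.0, 152.0], 105)]
side spatula [(0.9, [337.0, 268.0], 895)]
side bottle [(0.76, [225.0, 244.0], 965)]
side sander [(0.95, [261.0, 181.0], 542)]
wrist tray [(0.56, [277.0, 131.0], 18051)]
wrist holder []
wrist tin []
wrist jar []
wrist tub [(0.74, [276.0, 133.0], 17907)]
wrist spatula []
wrist bottle []
wrist sander [(0.86, [447.0, 134.0], 4889)]
```

View pics/scene0.png

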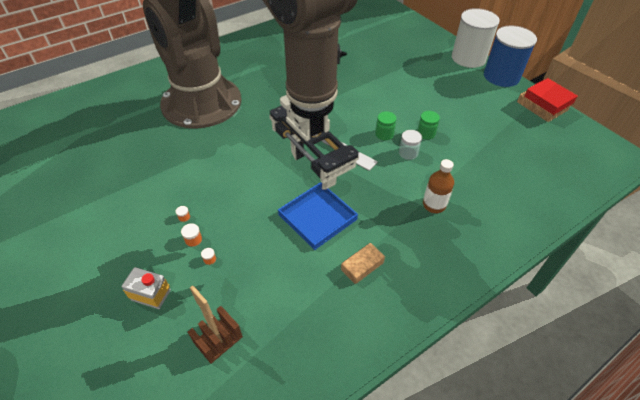

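View pics/side0.png

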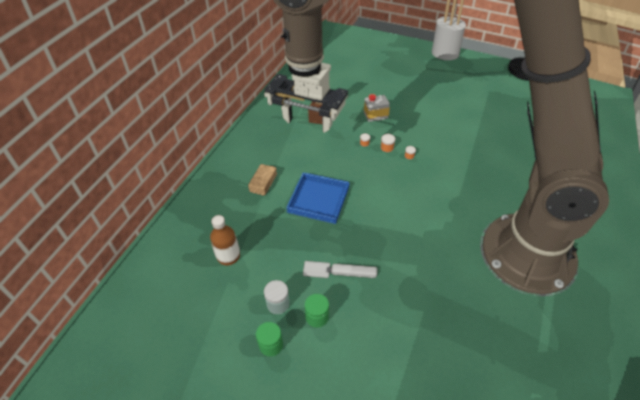

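View pics/wrist0.png

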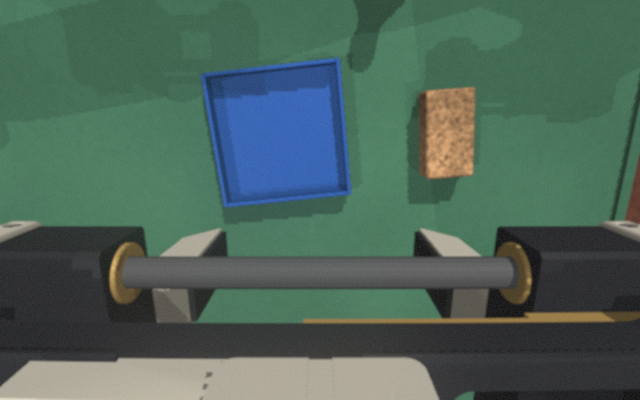

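Scene: jar with a grey lid at (411,145), green look-alikes beside it. The three tubs are at (182,214), (191,235) and (208,257), with the middle one the largest. The tin is at (147,288), holder at (212,335), bottle at (438,190) and cork at (364,262). The side view agrees: jar (276,297), spatula (340,270), tub (388,143), tin (377,107). Wrist: tray corners at about (205,75), (340,60), (348,193), (227,206), cork at (447,133). Next I fit the models to the masks.

```bash
cat >> h.py <<'E'
from scipy.optimize import minimize
def cal(n):
    c=vision.get_calibration(n); M=R.from_euler('xyz',c['attitude']).as_matrix()
    return c['K'],c['dist'],np.array(c['eye']),M
def proj(c,P):
    K,d,e,M=c
    rv,_=cv2.Rodrigues(M.T); return cv2.projectPoints(np.float64(P).reshape(-1,1,3),rv,-M.T@e,K,d)[0][:,0]
def pix(c,uv,z):
    K,d,e,M=c
    p=cv2.undistortPoints(np.float64(uv).reshape(-1,1,2),K,d)[:,0]
    r=np.c_[p,np.ones(len(p))]@M.T
    return e+r*((z-e[2])/r[:,2])[:,None]
def box(x0,x1,y0,y1,z0,z1): return np.array([[x,y,z] for x in(x0,x1) for y in(y0,y1) for z in(z0,z1)],float)
def cyl(r,z0,z1,cx=0):
    a=np.linspace(0,2*np.pi,24,endpoint=False)
    return np.concatenate([np.c_[cx+r*np.cos(a),r*np.sin(a),0*a+z] for z in(z0,z1)])
MODEL={'tray':[box(-70,70,-70,70,0,22)],'holder':[box(-30,30,-40,40,0,56)],'tin':[box(-35,35,-25,25,0,64),cyl(12,64,84,18)],
'jar':[cyl(27,0,64)],'tub':[cyl(20,0,38)],'spatula':[box(-90,20,-11,11,0,18),box(20,40,-5,5,0,8),box(40,90,-20,20,0,3)],
'sander':[box(-25,25,-45,45,0,30)],'bottle':[cyl(30,0,110),cyl(14,110,150)]}
def render(c,name,x,y,yaw,z0=0):
    m=np.zeros((1600,2560),np.uint8)[::2,::2].copy()
    Rz=R.from_euler('z',yaw).as_matrix()
    for P in MODEL[name]:
        uv=proj(c,P@Rz.T+[x,y,z0])
        cv2.fillConvexPoly(m,cv2.convexHull(np.round(uv*32+16).astype(np.int32)),1,shift=4)
    return cv2.resize(m*255,(640,400),interpolation=cv2.INTER_AREA)/255.
def fit(name,views,x,y,yaws=(0,),z0=0):
    """views: list of (cal,mask bool)"""
    best=None
    def cost(p):
        s=0
        for c,m in views:
            r=render(c,name,p[0],p[1],p[2]/50,z0); s+=1-np.minimum(r,m).sum()/np.maximum(r,m).sum()
        return s/len(views)
    for w in yaws:
        S=np.array([[x,y,w*50],[x+15,y,w*50],[x,y+15,w*50],[x,y,w*50+12]])
        o=minimize(cost,S[0],method='Nelder-Mead',options=dict(initial_simplex=S,maxfev=110,xatol=.2,fatol=2e-4))
        if best is None or o.fun<best[1]: best=(np.r_[o.x[:2],o.x[2]/50],o.fun)
    return best
def mask(cam,name,near,tol=20):
    L=[d for d in vision.outline_of(cam,name) if np.hypot(*(np.array(d['position'])-near))<tol]
    return np.array(L[0]['pixels'],float) if L else None
E
cat > m.py <<'E'
from h import *
C={n:cal(n) for n in['scene','side','wrist']}
I={n:snap(n) for n in C}
spec=[('tray',dict(scene=(317,215),side=(317,197),wrist=(277,131)),(0,),22),('sander',dict(scene=(365,262),side=(261,181),wrist=(447,134)),(0,),30),
('holder',dict(scene=(213,340),),(0,.5,-.5),0),('tin',dict(scene=(147,288),side=(377,108)),(0,.7,1.5,2.2,3,-.7,-1.5,-2.2),50),
('jar',dict(scene=(412,146),side=(276,296)),(0,),40),('tub',dict(scene=(191,235),side=(388,145)),(0,),20),('spatula',dict(side=(337,268)),(1,1.5,2,-1,-1.5,-2),5),
('bottle',dict(scene=(438,190),side=(225,244)),(0,),60)]
for n,v,yaws,z in spec:
    V=[];g=None
    for cam,p in v.items():
        m=mask(cam,n,np.array(p),14)
        if m is None: print(n,cam,'no mask'); continue
        V.append((C[cam],m)); g0=pix(C[cam],[p],z)[0]; print('  ',n,cam,np.round(g0[:2]),[np.round(m2,2) for m2 in [np.percentile(np.argwhere(m)[:,k],[0,100]) for k in(1,0)]]); g=g0 if g is None else g
    if V:
        f=fit(n,V,g[0],g[1],yaws); print(n,np.round(f[0],2),'cost %.3f'%f[1])
        for V1,cam in zip(V,v):
            if len(V)>1: f=fit(n,[V1],*g[:2],(f[0][2],)); print('    only',np.round(f[0],2),'%.3f'%f[1])
E
time python3 m.py
```

```text
tray scene [591.  32.] [array([278., 356.]), array([183., 247.])]
   tray side [578.  53.] [array([287., 348.]), array([173., 223.])]
   tray wrist [582.  46.] [array([200., 349.]), array([ 59., 206.])]
tray [5.8122e+02 4.1100e+01 1.1000e-01] cost 0.044
    only [5.7962e+02 3.8420e+01 1.0000e-01] 0.043
    only [5.7963e+02 4.0600e+01 1.1000e-01] 0.035
    only [5.821e+02 4.191e+01 1.100e-01] 0.019
   sander scene [767.  41.] [array([341., 383.]), array([244., 283.])]
   sander side [748.  64.] [array([250., 276.]), array([165., 193.])]
   sander wrist [757.  44.] [array([417., 473.]), array([ 88., 178.])]
sander [7.579e+02 4.289e+01 8.000e-02] cost 0.128
    only [7.5681e+02 4.2160e+01 1.0000e-01] 0.088
    only [7.5669e+02 4.0770e+01 1.5000e-01] 0.184
    only [7.5898e+02 4.3980e+01 1.1000e-01] 0.078
   holder scene [ 722. -315.] [array([188., 242.]), array([286., 362.])]
holder [ 7.2725e+02 -3.0688e+02  1.5000e-01] cost 0.207
   tin scene [ 567. -379.] [array([122., 170.]), array([268., 308.])]
   tin side [ 541. -357.] [array([363., 388.]), array([ 94., 120.])]
tin [ 552.4  -379.9
[... 437 characters left out ...]
, 245.])]
   tub side [ 461. -230.] [array([381., 393.]), array([134., 151.])]
tub [ 4.6840e+02 -2.4118e+02  8.0000e-02] cost 0.110
    only [ 4.6702e+02 -2.4159e+02  2.0000e-01] 0.137
    only [ 4.6909e+02 -2.4144e+02  4.3000e-01] 0.072
   spatula side [445. 236.] [array([304., 375.]), array([263., 276.])]
spatula [4.3514e+02 2.3757e+02 3.3000e-01] cost 0.227
   bottle scene [721. 302.] [array([423., 453.]), array([159., 212.])]
   bottle side [713. 312.] [array([210., 239.]), array([216., 264.])]
bottle [7.1788e+02 3.0654e+02 1.0000e-01] cost 0.139
    only [7.1818e+02 3.0611e+02 2.2000e-01] 0.136
    only [7.1949e+02 3.0679e+02 1.9000e-01] 0.140
real	0m31.106s
user	0m20.997s
sys	0m15.688s
```

drive_tool(
  moves=[
    {"dx": -2.7, "dy": -3.4, "dz": 0.7},
    {"dx": -2.7, "dy": -3.4, "dz": 0.7},
    {"dx": -2.7, "dy": -3.4, "dz": 0.7},
    {"dx": -2.7, "dy": -3.4, "dz": 0.7},
    {"dx": -2.7, "dy": -3.4, "dz": 0.7},
    {"dx": -2.7, "dy": -3.4, "dz": 0.7},
    {"dx": -2.7, "dy": -3.4, "dz": 0.7},
    {"dx": 0},
    {"dx": 0},
  ],
)

```text
$.moves[0]: bad value
```

```bash
cat >> h.py <<'E'
def obs():
    o=readout.observe(); print('t %.2f'%o['time_s'],'pos',np.round(o['tool_pos'],1),'rpy',np.round(o['ee_rot'],3),'F',np.round(o['wrist_force'],1),'w %.3f'%o['gripper_width'],'q7 %.2f'%o['qpos'][6]); return o
def go(x,y,z,yaw):
    "needed shift in tool axes (cm) as it stands now; twist deg"
    o=obs(); T=R.from_euler('xyz',o['ee_rot']).as_matrix()
    d=T.T@(np.array([x,y,z])-o['tool_pos'])/10
    tw=-np.rad2deg((yaw-o['ee_rot'][2]+np.pi)%(2*np.pi)-np.pi)
    a=o['ee_rot'][2]; c=np.array([x,y])-o['tool_pos'][:2]
    print('tool d cm',np.round(d,2),'twist',round(tw,1),'| at new yaw: dx %.2f dy %.2f'%((c@[np.cos(yaw),np.sin(yaw)])/10,(c@[np.sin(yaw),-np.cos(yaw)])/10))
E
python3 - <<'E'
from h import *
obs()
C={n:cal(n) for n in['scene','side','wrist']}
for n in C: snap(n,'b_%s.png'%n)
for n in C:
    for k in ['spatula','jar','tub']:
        for d in vision.outline_of(n,k): print(n,k,round(d['p'],2),np.round(d['position']),np.round(pix(C[n],[d['position']],{'spatula':5,'jar':35,'tub':20}[k])[0][:2]))
V=[]
for n,p in dict(scene=(375,150),side=(337,268),wrist=(320,170)).items():
    m=mask(n,'spatula',np.array(p),50)
    if m is not None:
        f=fit('spatula',[(C[n],m)],435,238,(.35,)); print(n,np.round(f[0],3),f[1]); V.append((C[n],m))
f=fit('spatula',V,435,238,(.35,)); print(np.round(f[0],3),f[1])
E
```

```text
t 2.30 pos [625.   -0.  226.7] rpy [ 3.142 -0.    -0.   ] F [ 0.7 -0.1 -1.4] w 1.003 q7 -0.08
scene spatula 0.54 [365. 163.] [506. 249.]
scene jar 0.92 [431. 123.] [511. 486.]
scene jar 0.73 [412. 144.] [545. 380.]
scene tub 0.88 [192. 236.] [ 475. -244.]
scene tub 0.68 [183. 214.] [ 402. -233.]
scene tub 0.47 [209. 257.] [ 549. -236.]
side spatula 0.85 [336. 269.] [446. 240.]
side jar 0.85 [275. 294.] [543. 376.]
side jar 0.73 [268. 339.] [507. 480.]
side jar 0.67 [317. 310.] [438. 375.]
side tub 0.7 [387. 147.] [ 461. -222.]
side tub 0.58 [366. 144.] [ 526. -211.]
scene [447.171 301.943  -0.74 ] 0.6451577995408625
side [4.35778e+02 2.39385e+02 3.09000e-01] 0.18778309328719012
[4.36049e+02 2.39238e+02 2.97000e-01] 0.4406388920236425
```

View pics/b_wrist.png

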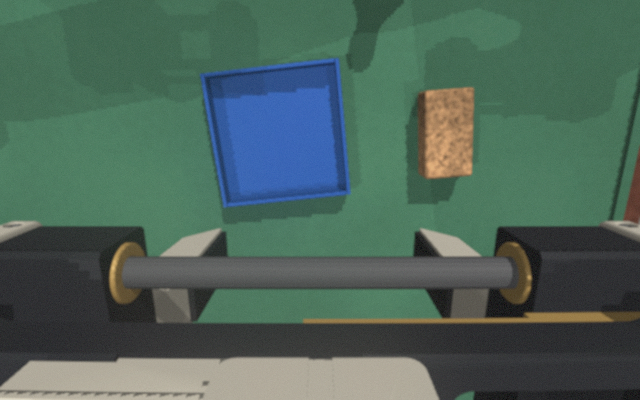

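The move was refused, so the arm hasn't moved; it probably needs all five keys in each row. The picture is the same view as before.

drive_tool(
  moves=[
    {"dx": -2.7, "dy": -3.4, "dz": 0.7, "twist": 0, "jaw": 0},
    {"dx": -2.7, "dy": -3.4, "dz": 0.7, "twist": 0, "jaw": 0},
    {"dx": -2.7, "dy": -3.4, "dz": 0.7, "twist": 0, "jaw": 0},
    {"dx": -2.7, "dy": -3.4, "dz": 0.7, "twist": 0, "jaw": 0},
    {"dx": -2.7, "dy": -3.4, "dz": 0.7, "twist": 0, "jaw": 0},
    {"dx": -2.7, "dy": -3.4, "dz": 0.7, "twist": 0, "jaw": 0},
    {"dx": -2.7, "dy": -3.4, "dz": 0.7, "twist": 0, "jaw": 0},
    {"dx": 0, "dy": 0, "dz": 0, "twist": 0, "jaw": 0},
    {"dx": 0, "dy": 0, "dz": 0, "twist": 0, "jaw": 0},
  ],
  grip_force=30,
)

```text
time_s: 3.95
tool_pos: [435.5, 238.8, 177.8]
ee_rot: [3.142, -0.0, 0.003]
wrist_force: [0.2, -0.3, -0.1]
gripper_width: 0.997
```

```bash
python3 - <<'E'
from h import *
C={n:cal(n) for n in['wrist']}
snap('wrist','c_wrist.png')
m=mask('wrist','spatula',np.array((320,170)),120)
if m is not None:
    f=fit('spatula',[(C['wrist'],m)],436,239,(.3,)); print(np.round(f[0],3),f[1],m.sum())
    go(f[0][0]-3,f[0][1]-1,30,f[0][2]-np.pi/2)
E
```

```text
[4.37854e+02 2.40300e+02 2.98000e-01] 0.1229333322482904 5466.0
t 4.05 pos [436.9 237.2 178. ] rpy [ 3.141e+00 -1.000e-03 -1.000e-03] F [-0.3 -1.1 -0.7] w 0.999 q7 -0.64
tool d cm [-0.21 -0.22 14.8 ] twist 72.9 | at new yaw: dx -0.26 dy 0.13
```

View pics/c_wrist.png

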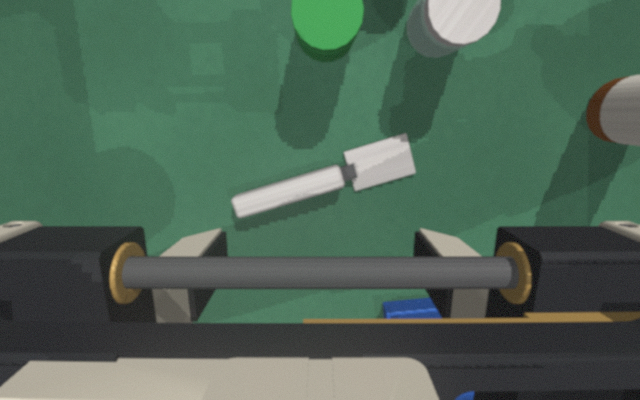

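The spatula is seen clearly (handle (235,205) to blade tip (412,150)) and the fit is consistent. Next I twist, descend and grip.

drive_tool(
  moves=[
    {"dx": 0, "dy": 0, "dz": 1, "twist": 8.1, "jaw": 0},
    {"dx": 0, "dy": 0, "dz": 1, "twist": 8.1, "jaw": 0},
    {"dx": 0, "dy": 0, "dz": 1, "twist": 8.1, "jaw": 0},
    {"dx": 0, "dy": 0, "dz": 1, "twist": 8.1, "jaw": 0},
    {"dx": 0, "dy": 0, "dz": 1, "twist": 8.1, "jaw": 0},
    {"dx": 0, "dy": 0, "dz": 1, "twist": 8.1, "jaw": 0},
    {"dx": 0, "dy": 0, "dz": 1, "twist": 8.1, "jaw": 0},
    {"dx": 0, "dy": 0, "dz": 1, "twist": 8.1, "jaw": 0},
    {"dx": 0, "dy": 0, "dz": 1, "twist": 8.1, "jaw": 0},
    {"dx": -0.3, "dy": 0.1, "dz": 2.5, "twist": 0, "jaw": 80},
    {"dx": 0, "dy": 0, "dz": 2.5, "twist": 0, "jaw": 100},
    {"dx": 0, "dy": 0, "dz": 0, "twist": 0, "jaw": 100},
  ],
)

```text
time_s: 5.25
tool_pos: [433.6, 238.4, 35.6]
ee_rot: [3.138, -0.002, -1.275]
wrist_force: [-0.4, -0.8, -0.1]
gripper_width: 0.784
```

drive_tool(
  moves=[
    {"dx": 0, "dy": 0, "dz": 1.5, "twist": 0, "jaw": 100},
    {"dx": 0, "dy": 0, "dz": 1.5, "twist": 0, "jaw": 100},
    {"dx": 0, "dy": 0, "dz": 0.4, "twist": 0, "jaw": 100},
    {"dx": 0, "dy": 0, "dz": 0, "twist": 0, "jaw": 100},
    {"dx": 0, "dy": 0, "dz": 0, "twist": 0, "jaw": 255},
    {"dx": 0, "dy": 0, "dz": 0, "twist": 0, "jaw": 255},
    {"dx": 0, "dy": 0, "dz": 0, "twist": 0, "jaw": 255},
    {"dx": 0, "dy": 0, "dz": 0, "twist": 0, "jaw": 255},
    {"dx": 0, "dy": 0, "dz": 0, "twist": 0, "jaw": 255},
    {"dx": 0, "dy": 0, "dz": 0, "twist": 0, "jaw": 255},
  ],
)

```text
time_s: 6.25
tool_pos: [434.4, 240.5, 4.0]
ee_rot: [-3.141, -0.0, -1.273]
wrist_force: [-0.7, -1.4, 4.8]
gripper_width: 0.235
```

```bash
python3 - <<'E'
from h import *
t=np.array([581.3,41.]);a=.109
X=np.array([np.cos(a),np.sin(a)]);Y=np.array([-X[1],X[0]])
print('spat',t-130*X,'jar',t-137*Y)
s=t-130*X
# grasp offset: TCP is 2.9mm toward handle
g=s-3*Y
go(g[0],g[1],6,a)
E
```

```text
spat [452.0715007  26.8580423] jar [596.20344773 -95.18695696]
t 6.25 pos [434.4 240.5   4. ] rpy [-3.141 -0.    -1.273] F [-0.7 -1.4  4.8] w 0.235 q7 -1.74
tool d cm [21.23  4.64 -0.2 ] twist -79.2 | at new yaw: dx -0.56 dy 21.73
```

Gripped (opening 21.6 mm against a 22 mm handle). Next I lift, turn and carry.

drive_tool(
  moves=[
    {"dx": 0, "dy": 0, "dz": -2, "twist": 0, "jaw": 255},
    {"dx": 0, "dy": 0, "dz": -2, "twist": 0, "jaw": 255},
    {"dx": 0, "dy": 0, "dz": -1, "twist": -7.9, "jaw": 255},
    {"dx": 0, "dy": 0, "dz": 0, "twist": -7.9, "jaw": 255},
    {"dx": 0, "dy": 0, "dz": 0, "twist": -7.9, "jaw": 255},
    {"dx": 0, "dy": 0, "dz": 0, "twist": -7.9, "jaw": 255},
    {"dx": 0, "dy": 0, "dz": 0, "twist": -7.9, "jaw": 255},
    {"dx": 0, "dy": 0, "dz": 0, "twist": -7.9, "jaw": 255},
    {"dx": 0, "dy": 0, "dz": 0, "twist": -7.9, "jaw": 255},
    {"dx": 0, "dy": 0, "dz": 0, "twist": -7.9, "jaw": 255},
    {"dx": 0, "dy": 0, "dz": 0, "twist": -7.9, "jaw": 255},
    {"dx": 0, "dy": 0, "dz": 0, "twist": -7.9, "jaw": 255},
  ],
)

```text
time_s: 7.45
tool_pos: [433.9, 240.4, 53.5]
ee_rot: [3.141, 0.001, 0.112]
wrist_force: [0.9, -1.1, -2.6]
gripper_width: 0.237
```

drive_tool(
  moves=[
    {"dx": -0.1, "dy": 3.7, "dz": 0, "twist": 0, "jaw": 255},
    {"dx": -0.1, "dy": 3.6, "dz": 0, "twist": 0, "jaw": 255},
    {"dx": -0.1, "dy": 3.6, "dz": 0, "twist": 0, "jaw": 255},
    {"dx": -0.1, "dy": 3.6, "dz": 0, "twist": 0, "jaw": 255},
    {"dx": -0.1, "dy": 3.6, "dz": 0, "twist": 0, "jaw": 255},
    {"dx": -0.1, "dy": 3.6, "dz": 0, "twist": 0, "jaw": 255},
    {"dx": 0, "dy": 0, "dz": 2, "twist": 0, "jaw": 255},
    {"dx": 0, "dy": 0, "dz": 1, "twist": 0, "jaw": 255},
    {"dx": 0, "dy": 0, "dz": 1, "twist": 0, "jaw": 255},
    {"dx": 0, "dy": 0, "dz": 0, "twist": 0, "jaw": 255},
  ],
)

```text
time_s: 8.45
tool_pos: [450.3, 25.1, 12.6]
ee_rot: [-3.141, 0.002, 0.108]
wrist_force: [0.0, -0.1, -0.9]
gripper_width: 0.236
```

```bash
python3 - <<'E'
from h import *
o=obs(); C=cal('side'); snap('side'); C2=cal('scene'); snap('scene')
m=mask('side','spatula',np.array(proj(C,[[452,27,10]])[0]),25)
if m is not None: f=fit('spatula',[(C,m)],452,27,(1.68,),8); print(np.round(f[0],3),f[1])
go(452.4,23.9,3.5,.109)
E
```

```text
t 8.45 pos [450.3  25.1  12.6] rpy [-3.141e+00  2.000e-03  1.080e-01] F [ 0.  -0.1 -0.9] w 0.236 q7 -0.26
[452.818  23.79    1.762] 0.43630198370764717
t 8.60 pos [451.4  25.   13.9] rpy [-3.141 -0.     0.108] F [ 0.6 -0.8 -2.2] w 0.235 q7 -0.26
tool d cm [0.09 0.12 1.04] twist -0.1 | at new yaw: dx 0.09 dy 0.12
```

drive_tool(
  moves=[
    {"dx": 0.1, "dy": 0.1, "dz": 0.5, "twist": 0, "jaw": 255},
    {"dx": 0, "dy": 0, "dz": 0.5, "twist": 0, "jaw": 255},
    {"dx": 0, "dy": 0, "dz": 0, "twist": 0, "jaw": 255},
    {"dx": 0, "dy": 0, "dz": 0, "twist": 0, "jaw": 170},
    {"dx": 0, "dy": 0, "dz": 0, "twist": 0, "jaw": 140},
    {"dx": 0, "dy": 0, "dz": 0, "twist": 0, "jaw": 140},
    {"dx": 0, "dy": 0, "dz": 0, "twist": 0, "jaw": 140},
    {"dx": 0, "dy": 0, "dz": -2, "twist": 0, "jaw": 140},
    {"dx": 0, "dy": 0, "dz": -5, "twist": 0, "jaw": 100},
    {"dx": 0, "dy": 0, "dz": -5, "twist": 0, "jaw": 0},
    {"dx": 0, "dy": 0, "dz": -5, "twist": 0, "jaw": 0},
    {"dx": 0, "dy": 0, "dz": 0, "twist": 0, "jaw": 0},
  ],
)

```text
time_s: 9.8
tool_pos: [456.0, 23.9, 179.8]
ee_rot: [3.142, -0.011, 0.106]
wrist_force: [0.4, -0.1, -1.2]
gripper_width: 0.748
```

```bash
cat > chk.py <<'E'
from h import *
import sys
def chk(name,near,yaws,z0=0,cams=('scene','side','wrist'),tol=25,h=20,shoot=True):
    C={n:cal(n) for n in cams}; V=[]
    for n in cams:
        if shoot: snap(n)
        m=mask(n,name,proj(C[n],[[near[0],near[1],z0+h]])[0],tol)
        if m is None: print(n,'none'); continue
        f=fit(name,[(C[n],m)],near[0],near[1],yaws,z0); print(name,n,np.round(f[0],3),'%.3f'%f[1]); V.append((C[n],m))
    if V:
        f=fit(name,V,near[0],near[1],yaws,z0)
        t=np.array([581.3,41.]);a=.109;X=np.array([np.cos(a),np.sin(a)]);Y=np.array([-X[1],X[0]]);d=f[0][:2]-t
        print(name,'ALL',np.round(f[0],3),'%.3f'%f[1],'in tray',np.round([d@X,d@Y,f[0][2]-a],3)); return f[0]
E
python3 - <<'E'
from chk import *
obs(); chk('spatula',(452,27),(1.68,),h=5); chk('tray',(581,41),(.11,),h=20,shoot=False)
go(552,-360,200,0)
E
```

```text
t 9.80 pos [456.   23.9 179.8] rpy [ 3.142 -0.011  0.106] F [ 0.4 -0.1 -1.2] w 0.748 q7 -0.15
spatula scene [451.48   26.471   1.679] 0.127
spatula side [451.047  23.478   1.67 ] 0.141
wrist none
spatula ALL [451.196  23.887   1.672] 0.136 in tray [-131.193   -2.858    1.563]
tray scene [5.80618e+02 3.92180e+01 1.04000e-01] 0.030
tray side [5.79617e+02 4.29570e+01 1.01000e-01] 0.039
tray wrist [5.81668e+02 4.13500e+01 1.04000e-01] 0.110
tray ALL [5.81218e+02 4.12400e+01 1.04000e-01] 0.069 in tray [-0.055  0.247 -0.005]
t 10.25 pos [451.8  23.2 172.8] rpy [-3.141e+00  2.000e-03  1.070e-01] F [ 0.6 -0.6  0.3] w 0.998 q7 -0.15
tool d cm [ 5.89 39.17 -2.74] twist 6.1 | at new yaw: dx 10.02 dy 38.32
```

Spatula is placed at −131 and −3 mm in the tray frame, parallel within 0.01 rad. Next is the tin.

drive_tool(
  moves=[
    {"dx": 0.65, "dy": 4.35, "dz": -0.3, "twist": 0, "jaw": 0},
    {"dx": 0.65, "dy": 4.35, "dz": -0.3, "twist": 0, "jaw": 0},
    {"dx": 0.65, "dy": 4.35, "dz": -0.3, "twist": 0, "jaw": 0},
    {"dx": 0.65, "dy": 4.35, "dz": -0.3, "twist": 0, "jaw": 0},
    {"dx": 0.65, "dy": 4.35, "dz": -0.3, "twist": 0, "jaw": 0},
    {"dx": 0.65, "dy": 4.35, "dz": -0.3, "twist": 0, "jaw": 0},
    {"dx": 0.65, "dy": 4.35, "dz": -0.3, "twist": 0, "jaw": 0},
    {"dx": 0.65, "dy": 4.35, "dz": -0.3, "twist": 0, "jaw": 0},
    {"dx": 0.65, "dy": 4.35, "dz": -0.3, "twist": 0, "jaw": 0},
    {"dx": 0, "dy": 0, "dz": 0, "twist": 0, "jaw": 0},
    {"dx": 0, "dy": 0, "dz": 0, "twist": 0, "jaw": 0},
  ],
)

```text
time_s: 11.35
tool_pos: [551.6, -360.7, 199.3]
ee_rot: [-3.141, 0.002, 0.104]
wrist_force: [-0.1, 0.0, 0.6]
gripper_width: 0.999
```

```bash
python3 - <<'E'
from chk import *
obs(); snap('wrist','d_wrist.png')
f=chk('tin',(552,-380),(.65,.78),h=35,cams=('wrist',),tol=80,shoot=False)
go(f[0],f[1],30,f[2]-np.pi/2)
E
```

```text
t 11.35 pos [ 551.6 -360.7  199.3] rpy [-3.141e+00  2.000e-03  1.040e-01] F [-0.1  0.   0.6] w 0.999 q7 0.56
tin wrist [ 553.145 -376.279    0.654] 0.038
tin ALL [ 553.145 -376.279    0.654] 0.038 in tray [ -73.382 -411.74     0.545]
t 11.45 pos [ 552.1 -358.4  199.9] rpy [-3.14e+00  1.00e-03  1.08e-01] F [ 0.1 -0.8 -0.8] w 0.999 q7 0.56
tool d cm [-0.07  1.82 16.99] twist 58.7 | at new yaw: dx 1.49 dy 1.01
```

View pics/d_wrist.png

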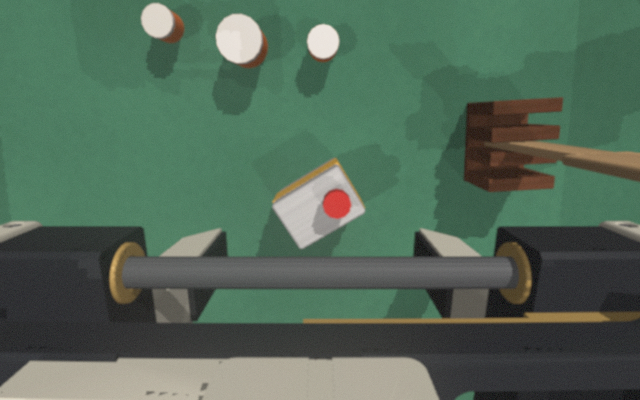

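Tin confirmed: top corners (275,203), (336,162), (363,210), (302,248), cap at (336,204). The fit cost is low at 0.04.

drive_tool(
  moves=[
    {"dx": 0, "dy": 0, "dz": 0.7, "twist": 8.4, "jaw": 0},
    {"dx": 0, "dy": 0, "dz": 0.7, "twist": 8.4, "jaw": 0},
    {"dx": 0, "dy": 0, "dz": 0.7, "twist": 8.4, "jaw": 0},
    {"dx": 0, "dy": 0, "dz": 0.7, "twist": 8.4, "jaw": 0},
    {"dx": 0, "dy": 0, "dz": 0.7, "twist": 8.4, "jaw": 0},
    {"dx": 0, "dy": 0, "dz": 0.7, "twist": 8.4, "jaw": 0},
    {"dx": 0, "dy": 0, "dz": 0.7, "twist": 8.3, "jaw": 0},
    {"dx": 1.5, "dy": 1.0, "dz": 0, "twist": 0, "jaw": 0},
    {"dx": 0, "dy": 0, "dz": 0, "twist": 0, "jaw": 0},
    {"dx": 0, "dy": 0, "dz": 0, "twist": 0, "jaw": 0},
  ],
)

```text
time_s: 12.45
tool_pos: [553.4, -376.6, 151.8]
ee_rot: [-3.141, 0.001, -0.917]
wrist_force: [-0.2, 0.2, -0.6]
gripper_width: 0.998
```

drive_tool(
  moves=[
    {"dx": 0, "dy": 0, "dz": 3, "twist": 0, "jaw": 0},
    {"dx": 0, "dy": 0, "dz": 3, "twist": 0, "jaw": 0},
    {"dx": 0, "dy": 0, "dz": 3, "twist": 0, "jaw": 0},
    {"dx": 0, "dy": 0, "dz": 2, "twist": 0, "jaw": 0},
    {"dx": 0, "dy": 0, "dz": 1.1, "twist": 0, "jaw": 0},
    {"dx": 0, "dy": 0, "dz": 0, "twist": 0, "jaw": 0},
    {"dx": 0, "dy": 0, "dz": 0, "twist": 0, "jaw": 255},
    {"dx": 0, "dy": 0, "dz": 0, "twist": 0, "jaw": 255},
    {"dx": 0, "dy": 0, "dz": 0, "twist": 0, "jaw": 255},
    {"dx": 0, "dy": 0, "dz": 0, "twist": 0, "jaw": 255},
    {"dx": 0, "dy": 0, "dz": 0, "twist": 0, "jaw": 255},
    {"dx": 0, "dy": 0, "dz": 0, "twist": 0, "jaw": 255},
  ],
)

```text
time_s: 13.65
tool_pos: [553.4, -377.9, 31.0]
ee_rot: [-3.141, -0.0, -0.918]
wrist_force: [-0.0, 0.1, 2.5]
gripper_width: 0.541
```

```bash
python3 - <<'E'
from h import *
go(581.3,41,120,.109-np.pi/2)
E
```

```text
t 13.65 pos [ 553.4 -377.9   31. ] rpy [-3.141 -0.    -0.918] F [-0.   0.1  2.5] w 0.541 q7 -0.30
tool d cm [-31.58 -27.66  -8.91] twist 31.2 | at new yaw: dx -41.34 dy -7.33
```

drive_tool(
  moves=[
    {"dx": 0, "dy": 0, "dz": -2, "twist": 0, "jaw": 255},
    {"dx": 0, "dy": 0, "dz": -3.5, "twist": 0, "jaw": 255},
    {"dx": 0, "dy": 0, "dz": -3.5, "twist": 0, "jaw": 255},
    {"dx": 0, "dy": 0, "dz": 0, "twist": 5.2, "jaw": 255},
    {"dx": 0, "dy": 0, "dz": 0, "twist": 5.2, "jaw": 255},
    {"dx": 0, "dy": 0, "dz": 0, "twist": 5.2, "jaw": 255},
    {"dx": 0, "dy": 0, "dz": 0, "twist": 5.2, "jaw": 255},
    {"dx": 0, "dy": 0, "dz": 0, "twist": 5.2, "jaw": 255},
    {"dx": 0, "dy": 0, "dz": 0, "twist": 5.2, "jaw": 255},
    {"dx": -2, "dy": -0.3, "dz": 0, "twist": 0, "jaw": 255},
    {"dx": -3.5, "dy": -0.6, "dz": 0, "twist": 0, "jaw": 255},
    {"dx": -3.5, "dy": -0.6, "dz": 0, "twist": 0, "jaw": 255},
  ],
)

```text
time_s: 14.85
tool_pos: [557.8, -286.0, 120.2]
ee_rot: [3.141, 0.0, -1.464]
wrist_force: [0.7, 0.6, -3.0]
gripper_width: 0.542
```

drive_tool(
  moves=[
    {"dx": -3.5, "dy": -0.6, "dz": 0, "twist": 0, "jaw": 255},
    {"dx": -3.5, "dy": -0.6, "dz": 0, "twist": 0, "jaw": 255},
    {"dx": -3.5, "dy": -0.6, "dz": 0, "twist": 0, "jaw": 255},
    {"dx": -3.5, "dy": -0.6, "dz": 0, "twist": 0, "jaw": 255},
    {"dx": -3.5, "dy": -0.6, "dz": 0, "twist": 0, "jaw": 255},
    {"dx": -3.5, "dy": -0.6, "dz": 0, "twist": 0, "jaw": 255},
    {"dx": -3.5, "dy": -0.6, "dz": 0, "twist": 0, "jaw": 255},
    {"dx": -3.5, "dy": -0.6, "dz": 0, "twist": 0, "jaw": 255},
    {"dx": -2.8, "dy": -0.6, "dz": 0, "twist": 0, "jaw": 255},
    {"dx": -1.5, "dy": -0.4, "dz": 0, "twist": 0, "jaw": 255},
    {"dx": 0, "dy": 0, "dz": 0, "twist": 0, "jaw": 255},
    {"dx": 0, "dy": 0, "dz": 0, "twist": 0, "jaw": 255},
  ],
)

```text
time_s: 16.05
tool_pos: [581.1, 39.3, 120.6]
ee_rot: [3.141, -0.001, -1.463]
wrist_force: [1.1, -1.1, -3.3]
gripper_width: 0.54
```

```bash
python3 - <<'E'
from chk import *
go(581.3,41,35,.109-np.pi/2)
chk('tin',(581,41),(.109,),z0=90,h=35,cams=('side','scene'),tol=40)
E
```

```text
t 16.05 pos [581.1  39.3 120.6] rpy [ 3.141e+00 -1.000e-03 -1.463e+00] F [ 1.1 -1.1 -3.3] w 0.540 q7 -1.47
tool d cm [-0.18 -0.04  8.56] twist -0.1 | at new yaw: dx -0.17 dy -0.04
tin side [5.74694e+02 3.90260e+01 2.73000e-01] 0.642
tin scene [592.366  45.968  -0.658] 0.358
tin ALL [5.78577e+02 3.68930e+01 5.70000e-02] 0.544 in tray [-3.154 -3.786 -0.052]
```

drive_tool(
  moves=[
    {"dx": -0.1, "dy": 0, "dz": 3, "twist": 0, "jaw": 255},
    {"dx": 0, "dy": 0, "dz": 3, "twist": 0, "jaw": 255},
    {"dx": 0, "dy": 0, "dz": 1.5, "twist": 0, "jaw": 255},
    {"dx": 0, "dy": 0, "dz": 0.5, "twist": 0, "jaw": 255},
    {"dx": 0, "dy": 0, "dz": 0.3, "twist": 0, "jaw": 255},
    {"dx": 0, "dy": 0, "dz": 0.2, "twist": 0, "jaw": 255},
    {"dx": 0, "dy": 0, "dz": 0, "twist": 0, "jaw": 255},
  ],
)

```text
time_s: 16.95
tool_pos: [581.7, 41.5, 36.4]
ee_rot: [-3.14, 0.0, -1.463]
wrist_force: [0.3, 0.1, -3.4]
gripper_width: 0.541
```

drive_tool(
  moves=[
    {"dx": 0, "dy": 0, "dz": 0.1, "twist": 0, "jaw": 255},
    {"dx": 0, "dy": 0, "dz": 0.1, "twist": 0, "jaw": 255},
    {"dx": 0, "dy": 0, "dz": 0, "twist": 0, "jaw": 255},
    {"dx": 0, "dy": 0, "dz": 0, "twist": 0, "jaw": 100},
    {"dx": 0, "dy": 0, "dz": 0, "twist": 0, "jaw": 0},
    {"dx": 0, "dy": 0, "dz": 0, "twist": 0, "jaw": 0},
    {"dx": 0, "dy": 0, "dz": 0, "twist": 0, "jaw": 0},
    {"dx": 0, "dy": 0, "dz": -3, "twist": 0, "jaw": 0},
    {"dx": 0, "dy": 0, "dz": -4, "twist": 0, "jaw": 0},
    {"dx": 0, "dy": 0, "dz": -5, "twist": 0, "jaw": 0},
    {"dx": 0, "dy": 0, "dz": -5, "twist": 0, "jaw": 0},
    {"dx": 0, "dy": 0, "dz": 0, "twist": 0, "jaw": 0},
  ],
)

```text
time_s: 18.15
tool_pos: [585.1, 41.7, 210.8]
ee_rot: [-3.13, 0.001, -1.463]
wrist_force: [0.1, -0.1, -0.1]
gripper_width: 1.0
```

```bash
python3 - <<'E'
from chk import *
obs()
chk('tin',(581,41),(.109,),z0=4,h=35,cams=('side','scene','wrist'),tol=40)
go(539,370,200,0)
E
```

```text
t 18.15 pos [585.1  41.7 210.8] rpy [-3.130e+00  1.000e-03 -1.463e+00] F [ 0.1 -0.1 -0.1] w 1.000 q7 -1.50
tin side [5.78634e+02 4.13900e+01 1.56000e-01] 0.090
tin scene [5.79086e+02 3.91470e+01 9.60000e-02] 0.080
wrist none
tin ALL [5.79153e+02 3.92950e+01 1.23000e-01] 0.086 in tray [-2.319 -1.462  0.014]
t 18.45 pos [580.2  41.6 202.1] rpy [ 3.139 -0.    -1.463] F [-0.3  0.4 -0.5] w 0.999 q7 -1.50
tool d cm [-33.09   0.55   0.21] twist -83.8 | at new yaw: dx -4.12 dy -32.84
```

drive_tool(
  moves=[
    {"dx": -4.1, "dy": 0.1, "dz": 0, "twist": -8.4, "jaw": 0},
    {"dx": 0, "dy": 0, "dz": 0, "twist": -8.4, "jaw": 0},
    {"dx": 0, "dy": 0, "dz": 0, "twist": -8.4, "jaw": 0},
    {"dx": 0, "dy": 0, "dz": 0, "twist": -8.4, "jaw": 0},
    {"dx": 0, "dy": 0, "dz": 0, "twist": -8.4, "jaw": 0},
    {"dx": 0, "dy": 0, "dz": 0, "twist": -8.4, "jaw": 0},
    {"dx": 0, "dy": 0, "dz": 0, "twist": -8.4, "jaw": 0},
    {"dx": 0, "dy": 0, "dz": 0, "twist": -8.4, "jaw": 0},
    {"dx": 0, "dy": 0, "dz": 0, "twist": -8.4, "jaw": 0},
    {"dx": 0, "dy": 0, "dz": 0, "twist": -8.2, "jaw": 0},
  ],
)

```text
time_s: 19.45
tool_pos: [575.0, 82.1, 202.2]
ee_rot: [3.141, 0.003, 0.006]
wrist_force: [-0.6, -0.1, -0.2]
gripper_width: 1.001
```

```bash
python3 - <<'E'
from h import *
go(539,370,200,0)
E
```

```text
t 19.45 pos [575.   82.1 202.2] rpy [3.141e+00 3.000e-03 6.000e-03] F [-0.6 -0.1 -0.2] w 1.001 q7 -0.24
tool d cm [ -3.43 -28.81   0.22] twist 0.3 | at new yaw: dx -3.60 dy -28.79
```

drive_tool(
  moves=[
    {"dx": -0.5, "dy": -4.1, "dz": 0, "twist": 0, "jaw": 0},
    {"dx": -0.5, "dy": -4.1, "dz": 0, "twist": 0, "jaw": 0},
    {"dx": -0.5, "dy": -4.1, "dz": 0, "twist": 0, "jaw": 0},
    {"dx": -0.5, "dy": -4.1, "dz": 0, "twist": 0, "jaw": 0},
    {"dx": -0.5, "dy": -4.1, "dz": 0, "twist": 0, "jaw": 0},
    {"dx": -0.5, "dy": -4.1, "dz": 0, "twist": 0, "jaw": 0},
    {"dx": -0.5, "dy": -4.1, "dz": 0, "twist": 0, "jaw": 0},
    {"dx": 0, "dy": 0, "dz": 0, "twist": 0, "jaw": 0},
    {"dx": 0, "dy": 0, "dz": 0, "twist": 0, "jaw": 0},
  ],
)

```text
time_s: 20.35
tool_pos: [539.7, 370.0, 201.9]
ee_rot: [3.14, 0.002, 0.002]
wrist_force: [0.8, -0.3, -0.5]
gripper_width: 1.003
```

```bash
python3 - <<'E'
from chk import *
obs(); snap('wrist','e_wrist.png')
f=chk('jar',(539,379),(0,),h=35,cams=('wrist',),tol=35,shoot=False)
for d in vision.outline_of('wrist','jar'): print(d['p'],d['position'],np.round(pix(cal('wrist'),[d['position']],45)[0]))
if f is not None: go(f[0],f[1],15,.785)
E
```

```text
t 20.35 pos [539.7 370.  201.9] rpy [3.14e+00 2.00e-03 2.00e-03] F [ 0.8 -0.3 -0.5] w 1.003 q7 -0.72
jar wrist [ 5.40813e+02  3.79468e+02 -1.01000e-01] 0.055
jar ALL [ 5.40813e+02  3.79468e+02 -1.01000e-01] 0.055 in tray [-3.42700e+00  3.40864e+02 -2.10000e-01]
0.86 [282.9, 56.9] [511. 479.  45.]
0.76 [319.2, 173.0] [542. 377.  45.]
0.76 [218.2, 176.0] [448. 375.  45.]
t 20.50 pos [541.4 367.3 203. ] rpy [ 3.14e+00  1.00e-03 -2.00e-03] F [ 0.8 -0.8  0.2] w 0.997 q7 -0.72
tool d cm [-0.05 -1.25 18.8 ] twist -45.1 | at new yaw: dx 0.82 dy -0.90
```

View pics/e_wrist.png

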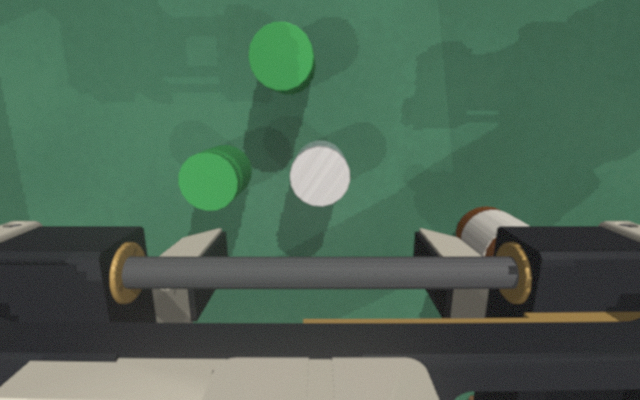

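Grey-lid jar at (320,173), with the green look-alikes at (282,56) and (210,180) clear of a 45° jaw.

drive_tool(
  moves=[
    {"dx": 0, "dy": 0, "dz": 1, "twist": -7.5, "jaw": 0},
    {"dx": 0, "dy": 0, "dz": 1, "twist": -7.5, "jaw": 0},
    {"dx": 0, "dy": 0, "dz": 1, "twist": -7.5, "jaw": 0},
    {"dx": 0, "dy": 0, "dz": 1, "twist": -7.5, "jaw": 0},
    {"dx": 0, "dy": 0, "dz": 1, "twist": -7.5, "jaw": 0},
    {"dx": 0, "dy": 0, "dz": 1, "twist": -7.5, "jaw": 0},
    {"dx": 0.8, "dy": -0.8, "dz": 0, "twist": 0, "jaw": 0},
    {"dx": 0, "dy": 0, "dz": 2.7, "twist": 0, "jaw": 0},
    {"dx": 0, "dy": 0, "dz": 3, "twist": 0, "jaw": 0},
    {"dx": 0, "dy": 0, "dz": 3, "twist": 0, "jaw": 0},
    {"dx": 0, "dy": 0, "dz": 2, "twist": 0, "jaw": 0},
    {"dx": 0, "dy": 0, "dz": 1, "twist": 0, "jaw": 0},
  ],
)

```text
time_s: 21.7
tool_pos: [540.4, 380.0, 25.2]
ee_rot: [3.142, 0.002, 0.781]
wrist_force: [-0.0, -0.3, -0.1]
gripper_width: 1.002
```

drive_tool(
  moves=[
    {"dx": 0, "dy": 0, "dz": 0.9, "twist": 0, "jaw": 0},
    {"dx": 0, "dy": 0, "dz": 0, "twist": 0, "jaw": 0},
    {"dx": 0, "dy": 0, "dz": 0, "twist": 0, "jaw": 0},
    {"dx": 0, "dy": 0, "dz": 0, "twist": 0, "jaw": 255},
    {"dx": 0, "dy": 0, "dz": 0, "twist": 0, "jaw": 255},
    {"dx": 0, "dy": 0, "dz": 0, "twist": 0, "jaw": 255},
    {"dx": 0, "dy": 0, "dz": 0, "twist": 0, "jaw": 255},
    {"dx": 0, "dy": 0, "dz": 0, "twist": 0, "jaw": 255},
  ],
)

```text
time_s: 22.5
tool_pos: [540.8, 380.6, 17.9]
ee_rot: [3.142, -0.0, 0.785]
wrist_force: [-0.5, -0.1, 0.2]
gripper_width: 0.618
```

```bash
python3 - <<'E'
from h import *
go(596.2,-95.2,15,.109)
E
```

```text
t 22.50 pos [540.8 380.6  17.9] rpy [ 3.142 -0.     0.785] F [-0.5 -0.1  0.2] w 0.618 q7 -0.09
tool d cm [-29.73  37.57   0.28] twist 38.7 | at new yaw: dx 0.33 dy 47.90
```

drive_tool(
  moves=[
    {"dx": 0, "dy": 0, "dz": 0, "twist": 0, "jaw": 255},
    {"dx": 0, "dy": 0, "dz": 0, "twist": 0, "jaw": 255},
    {"dx": 0, "dy": 0, "dz": -2, "twist": 0, "jaw": 255},
    {"dx": 0, "dy": 0, "dz": -3, "twist": 0, "jaw": 255},
    {"dx": 0, "dy": 0, "dz": -3, "twist": 0, "jaw": 255},
    {"dx": 0, "dy": 0, "dz": -3, "twist": 0, "jaw": 255},
    {"dx": 0, "dy": 0, "dz": -2.5, "twist": 7.7, "jaw": 255},
    {"dx": 0, "dy": 0, "dz": 0, "twist": 7.8, "jaw": 255},
    {"dx": 0, "dy": 0, "dz": 0, "twist": 7.7, "jaw": 255},
    {"dx": 0, "dy": 0, "dz": 0, "twist": 7.8, "jaw": 255},
    {"dx": 0, "dy": 0, "dz": 0, "twist": 7.7, "jaw": 255},
    {"dx": 0, "dy": 2, "dz": 0, "twist": 0, "jaw": 255},
  ],
)

```text
time_s: 23.7
tool_pos: [541.3, 364.0, 152.3]
ee_rot: [-3.139, 0.001, 0.11]
wrist_force: [-0.3, -0.4, -2.0]
gripper_width: 0.575
```

drive_tool(
  moves=[
    {"dx": 0, "dy": 4.1, "dz": 0, "twist": 0, "jaw": 255},
    {"dx": 0, "dy": 4.1, "dz": 0, "twist": 0, "jaw": 255},
    {"dx": 0, "dy": 4.1, "dz": 0, "twist": 0, "jaw": 255},
    {"dx": 0, "dy": 4.1, "dz": 0, "twist": 0, "jaw": 255},
    {"dx": 0.1, "dy": 4.1, "dz": 0, "twist": 0, "jaw": 255},
    {"dx": 0.1, "dy": 4.1, "dz": 0, "twist": 0, "jaw": 255},
    {"dx": 0.1, "dy": 4.1, "dz": 0, "twist": 0, "jaw": 255},
    {"dx": 0, "dy": 4.1, "dz": 0, "twist": 0, "jaw": 255},
    {"dx": 0, "dy": 4.1, "dz": 0, "twist": 0, "jaw": 255},
    {"dx": 0, "dy": 4.1, "dz": 0, "twist": 0, "jaw": 255},
    {"dx": 0, "dy": 3.5, "dz": 0, "twist": 0, "jaw": 255},
    {"dx": 0, "dy": 1.4, "dz": 0, "twist": 0, "jaw": 255},
  ],
)

```text
time_s: 24.9
tool_pos: [595.5, -101.1, 152.4]
ee_rot: [3.139, 0.001, 0.106]
wrist_force: [-0.4, -0.6, -2.3]
gripper_width: 0.578
```

drive_tool(
  moves=[
    {"dx": 0, "dy": 0, "dz": 3, "twist": 0, "jaw": 255},
    {"dx": 0, "dy": 0, "dz": 3, "twist": 0, "jaw": 255},
    {"dx": 0, "dy": 0, "dz": 3, "twist": 0, "jaw": 255},
    {"dx": 0, "dy": 0, "dz": 2, "twist": 0, "jaw": 255},
    {"dx": 0, "dy": 0, "dz": 1, "twist": 0, "jaw": 255},
    {"dx": 0, "dy": 0, "dz": 0, "twist": 0, "jaw": 255},
  ],
)

```text
time_s: 25.5
tool_pos: [595.2, -94.9, 31.5]
ee_rot: [-3.141, 0.003, 0.111]
wrist_force: [-0.1, -0.3, -2.3]
gripper_width: 0.576
```

```bash
python3 - <<'E'
from h import *
snap('scene','f_scene.png'); go(596.2,-95.2,17,.109)
E
```

```text
t 25.55 pos [596.1 -95.   32.7] rpy [-3.141e+00  1.000e-03  1.110e-01] F [ 0.6 -0.4 -1. ] w 0.579 q7 0.15
tool d cm [0.01 0.02 1.57] twist 0.1 | at new yaw: dx 0.01 dy 0.02
```

View pics/f_scene.png

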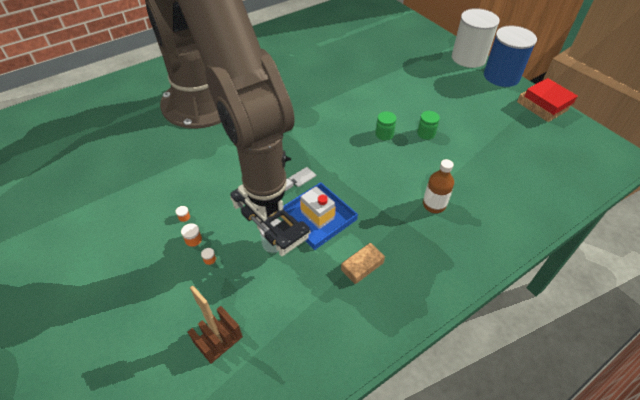

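The tin stands in the tray (317,207), bystanders look untouched, and the jar is in the gripper right of the tray. Lowering it.

drive_tool(
  moves=[
    {"dx": 0, "dy": 0, "dz": 0.8, "twist": 0, "jaw": 255},
    {"dx": 0, "dy": 0, "dz": 0.4, "twist": 0, "jaw": 255},
    {"dx": 0, "dy": 0, "dz": 0.2, "twist": 0, "jaw": 255},
    {"dx": 0, "dy": 0, "dz": 0.1, "twist": 0, "jaw": 255},
    {"dx": 0, "dy": 0, "dz": 0, "twist": 0, "jaw": 255},
    {"dx": 0, "dy": 0, "dz": 0, "twist": 0, "jaw": 255},
  ],
)

```text
time_s: 26.15
tool_pos: [596.5, -95.2, 17.9]
ee_rot: [3.142, -0.0, 0.11]
wrist_force: [-0.1, -0.4, -1.9]
gripper_width: 0.578
```

drive_tool(
  moves=[
    {"dx": 0, "dy": 0, "dz": 0.1, "twist": 0, "jaw": 255},
    {"dx": 0, "dy": 0, "dz": 0, "twist": 0, "jaw": 255},
    {"dx": 0, "dy": 0, "dz": 0, "twist": 0, "jaw": 80},
    {"dx": 0, "dy": 0, "dz": 0, "twist": 0, "jaw": 0},
    {"dx": 0, "dy": 0, "dz": 0, "twist": 0, "jaw": 0},
    {"dx": 0, "dy": 0, "dz": 0, "twist": 0, "jaw": 0},
    {"dx": 0, "dy": 0, "dz": -3, "twist": 0, "jaw": 0},
    {"dx": 0, "dy": 0, "dz": -4, "twist": 0, "jaw": 0},
    {"dx": 0, "dy": 0, "dz": -5, "twist": 0, "jaw": 0},
    {"dx": 0, "dy": 0, "dz": -5, "twist": 0, "jaw": 0},
    {"dx": 0, "dy": 0, "dz": -2, "twist": 0, "jaw": 0},
    {"dx": 0, "dy": 0, "dz": 0, "twist": 0, "jaw": 0},
  ],
)

```text
time_s: 27.35
tool_pos: [598.4, -95.3, 210.8]
ee_rot: [3.14, -0.007, 0.11]
wrist_force: [-0.3, -0.2, 1.3]
gripper_width: 1.001
```

```bash
python3 - <<'E'
from chk import *
obs()
chk('jar',(596,-95),(0,),h=35,tol=40)
chk('tray',(581,41),(.11,),h=20,shoot=False)
go(468,-241,180,.109)
E
```

```text
t 27.35 pos [598.4 -95.3 210.8] rpy [ 3.14  -0.007  0.11 ] F [-0.3 -0.2  1.3] w 1.001 q7 0.16
jar scene [ 5.96384e+02 -9.56670e+01  1.40000e-01] 0.114
jar side [ 5.96174e+02 -9.68780e+01 -7.70000e-02] 0.115
jar wrist [ 6.01825e+02 -9.46810e+01  6.00000e-03] 0.025
jar ALL [ 5.99395e+02 -9.62590e+01  4.80000e-02] 0.143 in tray [ 3.05600e+00 -1.38412e+02 -6.10000e-02]
tray scene [5.80671e+02 3.93460e+01 1.03000e-01] 0.366
tray side [5.78874e+02 4.33610e+01 1.16000e-01] 0.378
wrist none
tray ALL [5.80243e+02 3.94290e+01 1.02000e-01] 0.381 in tray [-1.221 -1.447 -0.007]
t 27.80 pos [595.9 -95.1 205.9] rpy [-3.141e+00  1.000e-03  1.100e-01] F [ 0.9 -0.4 -0.2] w 0.997 q7 0.16
tool d cm [-14.31  13.1    2.6 ] twist 0.1 | at new yaw: dx -14.30 dy 13.11
```

drive_tool(
  moves=[
    {"dx": -3.6, "dy": 3.0, "dz": 0.3, "twist": 0, "jaw": 0},
    {"dx": -3.6, "dy": 3.0, "dz": 0.3, "twist": 0, "jaw": 0},
    {"dx": -3.6, "dy": 3.0, "dz": 0.3, "twist": 0, "jaw": 0},
    {"dx": -3.5, "dy": 3.0, "dz": 0.3, "twist": 0, "jaw": 0},
    {"dx": 0, "dy": 0, "dz": 0.6, "twist": 0, "jaw": 0},
    {"dx": 0, "dy": 0, "dz": 0.6, "twist": 0, "jaw": 0},
    {"dx": 0, "dy": 0, "dz": 0, "twist": 0, "jaw": 0},
    {"dx": 0, "dy": 0, "dz": 0, "twist": 0, "jaw": 0},
    {"dx": 0, "dy": 0, "dz": 0, "twist": 0, "jaw": 0},
  ],
)

```text
time_s: 28.7
tool_pos: [468.2, -229.1, 182.8]
ee_rot: [-3.141, -0.0, 0.112]
wrist_force: [-0.4, -0.1, -0.7]
gripper_width: 0.998
```

```bash
python3 - <<'E'
from chk import *
obs(); snap('wrist','g_wrist.png')
f=chk('tub',(468,-241),(0,),h=20,cams=('wrist',),tol=35,shoot=False)
for d in vision.outline_of('wrist','tub'): print(round(d['p'],2),d['position'],d['pixels'].sum(),np.round(pix(cal('wrist'),[d['position']],25)[0]))
if f is not None: go(f[0],f[1],10,-1.57)
E
```

```text
t 28.70 pos [ 468.2 -229.1  182.8] rpy [-3.141 -0.     0.112] F [-0.4 -0.1 -0.7] w 0.998 q7 0.46
tub wrist [ 4.68689e+02 -2.40608e+02 -2.10000e-02] 0.083
tub ALL [ 4.68689e+02 -2.40608e+02 -2.10000e-02] 0.083 in tray [-1.42577e+02 -2.67686e+02 -1.30000e-01]
0.94 [392.0, 193.1] 838 [ 538. -231.   25.]
0.84 [239.9, 174.4] 858 [ 394. -229.   25.]
0.55 [318.8, 196.0] 1584 [ 470. -241.   25.]
t 28.85 pos [ 467.8 -229.6  182.9] rpy [ 3.142 -0.     0.111] F [ 0.5  0.2 -0.5] w 0.999 q7 0.47
tool d cm [-0.04  1.1  17.29] twist 96.3 | at new yaw: dx 1.10 dy -0.09
```

View pics/g_wrist.png

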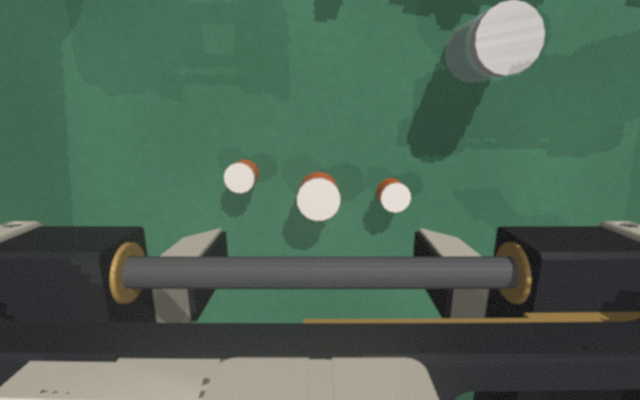

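Largest tub is the middle one (319,196), with neighbours 70–75 mm away at (240,176) and (393,195), so I grip it with the jaws along y.

drive_tool(
  moves=[
    {"dx": 0, "dy": 0, "dz": 0.5, "twist": 8.4, "jaw": 0},
    {"dx": 0, "dy": 0, "dz": 0.5, "twist": 8.4, "jaw": 0},
    {"dx": 0, "dy": 0, "dz": 0.5, "twist": 8.4, "jaw": 0},
    {"dx": 0, "dy": 0, "dz": 0.5, "twist": 8.4, "jaw": 0},
    {"dx": 0, "dy": 0, "dz": 0.5, "twist": 8.4, "jaw": 0},
    {"dx": 0, "dy": 0, "dz": 0.5, "twist": 8.4, "jaw": 0},
    {"dx": 0, "dy": 0, "dz": 0.5, "twist": 8.4, "jaw": 0},
    {"dx": 0, "dy": 0, "dz": 0.5, "twist": 8.4, "jaw": 0},
    {"dx": 0, "dy": 0, "dz": 0.5, "twist": 8.4, "jaw": 0},
    {"dx": 0, "dy": 0, "dz": 0.5, "twist": 8.4, "jaw": 0},
    {"dx": 0, "dy": 0, "dz": 0.5, "twist": 8.4, "jaw": 0},
    {"dx": 1.1, "dy": 0, "dz": 0.5, "twist": 0, "jaw": 0},
  ],
  grip_force=15,
)

```text
time_s: 30.05
tool_pos: [468.6, -239.7, 122.5]
ee_rot: [-3.142, 0.001, -1.503]
wrist_force: [0.1, 0.0, 0.2]
gripper_width: 0.998
```

drive_tool(
  moves=[
    {"dx": 0, "dy": 0, "dz": 3, "twist": 0, "jaw": 0},
    {"dx": 0, "dy": 0, "dz": 3, "twist": 0, "jaw": 0},
    {"dx": 0, "dy": 0, "dz": 3, "twist": 0, "jaw": 0},
    {"dx": 0, "dy": 0, "dz": 1.5, "twist": 0, "jaw": 0},
    {"dx": 0, "dy": 0, "dz": 0.5, "twist": 0, "jaw": 0},
    {"dx": 0, "dy": 0, "dz": 0, "twist": 0, "jaw": 0},
  ],
)

```text
time_s: 30.65
tool_pos: [467.9, -241.6, 12.4]
ee_rot: [3.141, 0.0, -1.501]
wrist_force: [0.8, 0.2, -0.4]
gripper_width: 1.002
```

```bash
python3 - <<'E'
from h import *
go(468.5,-241,10,-1.57)
E
```

```text
t 30.65 pos [ 467.9 -241.6   12.4] rpy [ 3.141  0.    -1.501] F [ 0.8  0.2 -0.4] w 1.002 q7 -0.86
tool d cm [-0.06 -0.07  0.24] twist 4.0 | at new yaw: dx -0.06 dy -0.06
```

drive_tool(
  moves=[
    {"dx": 0, "dy": 0, "dz": 0, "twist": 0, "jaw": 100},
    {"dx": 0, "dy": 0, "dz": 0, "twist": 0, "jaw": 130},
    {"dx": 0, "dy": 0, "dz": 0, "twist": 0, "jaw": 255},
    {"dx": 0, "dy": 0, "dz": 0, "twist": 0, "jaw": 255},
    {"dx": 0, "dy": 0, "dz": 0, "twist": 0, "jaw": 255},
    {"dx": 0, "dy": 0, "dz": 0, "twist": 0, "jaw": 255},
    {"dx": 0, "dy": 0, "dz": 0, "twist": 0, "jaw": 255},
    {"dx": 0, "dy": 0, "dz": 0, "twist": 0, "jaw": 255},
    {"dx": 0, "dy": 0, "dz": -3, "twist": 0, "jaw": 255},
    {"dx": 0, "dy": 0, "dz": -4, "twist": 0, "jaw": 255},
    {"dx": 0, "dy": 0, "dz": -4, "twist": 0, "jaw": 255},
    {"dx": 0, "dy": 0, "dz": 0, "twist": 0, "jaw": 255},
  ],
)

```text
time_s: 31.85
tool_pos: [470.8, -242.6, 127.3]
ee_rot: [-3.134, -0.003, -1.503]
wrist_force: [1.0, 0.1, -0.6]
gripper_width: 0.423
```

```bash
python3 - <<'E'
from h import *
go(596.4,-95.6,122,-1.5)
E
```

```text
t 31.85 pos [ 470.8 -242.6  127.3] rpy [-3.134e+00 -3.000e-03 -1.503e+00] F [ 1.   0.1 -0.6] w 0.423 q7 -0.94
tool d cm [-13.82 -13.52   0.59] twist -0.2 | at new yaw: dx -13.78 dy -13.57
```

drive_tool(
  moves=[
    {"dx": -2.2, "dy": -2.3, "dz": 0, "twist": 0, "jaw": 255},
    {"dx": -2.3, "dy": -2.3, "dz": 0, "twist": 0, "jaw": 255},
    {"dx": -2.3, "dy": -2.3, "dz": 0, "twist": 0, "jaw": 255},
    {"dx": -2.3, "dy": -2.3, "dz": 0, "twist": 0, "jaw": 255},
    {"dx": -2.3, "dy": -2.3, "dz": 0, "twist": 0, "jaw": 255},
    {"dx": -2.3, "dy": -2.3, "dz": 0, "twist": 0, "jaw": 255},
    {"dx": 0, "dy": 0, "dz": 0, "twist": 0, "jaw": 255},
    {"dx": 0, "dy": 0, "dz": 0, "twist": 0, "jaw": 255},
    {"dx": 0, "dy": 0, "dz": 0, "twist": 0, "jaw": 255},
  ],
)

```text
time_s: 32.75
tool_pos: [595.5, -96.2, 122.3]
ee_rot: [3.14, -0.001, -1.504]
wrist_force: [-0.2, -1.0, 0.5]
gripper_width: 0.426
```

```bash
python3 - <<'E'
from chk import *
o=[readout.observe()['tool_pos']]
C=cal('wrist'); snap('wrist'); snap('scene','h_scene.png'); snap('side','h_side.png')
for i in range(2):o.append(readout.observe()['tool_pos']); vision.snapshot('side')
print(np.mean(o,0)); go(596.4,-95.6,76,-1.5)
for n in('scene','side'):
    c=cal(n); print(n,proj(c,[[596,-95,64],[596,-95,130]]))
a=cv2.imread('pics/h_scene.png')[150:310,160:360]; b=cv2.imread('pics/h_side.png')[100:260,240:440]
cv2.imwrite('pics/h.png',cv2.resize(np.hstack([a,b]),None,fx=2,fy=2,interpolation=cv2.INTER_CUBIC))
E
```

```text
[595.70873353 -96.16024474 122.60020313]
t 33.00 pos [596.  -95.8 122.9] rpy [-3.142 -0.    -1.504] F [ 0.7  0.1 -1. ] w 0.428 q7 -1.24
tool d cm [-0.02 -0.04  4.69] twist -0.2 | at new yaw: dx -0.02 dy -0.04
scene [[271.57276834 230.24368451]
 [269.02628801 212.05458766]]
side [[331.28266136 150.68220953]
 [331.31924055 133.37929114]]
```

View pics/h.png

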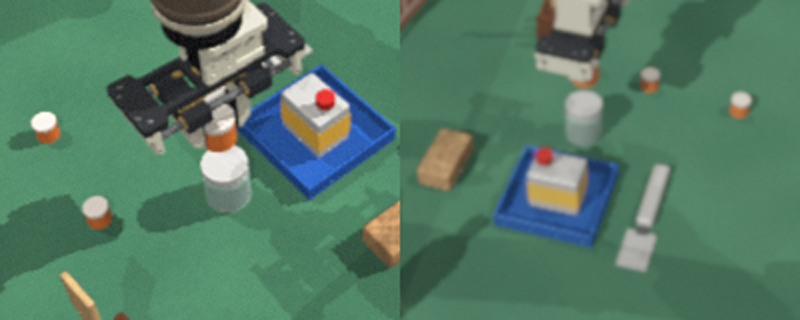

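The tub hangs over the jar lid in both views. Next I lower it about 46 mm.

drive_tool(
  moves=[
    {"dx": 0, "dy": -0.1, "dz": 2, "twist": 0, "jaw": 255},
    {"dx": 0, "dy": 0, "dz": 1.5, "twist": 0, "jaw": 255},
    {"dx": 0, "dy": 0, "dz": 0.5, "twist": 0, "jaw": 255},
    {"dx": 0, "dy": 0, "dz": 0.3, "twist": 0, "jaw": 255},
    {"dx": 0, "dy": 0, "dz": 0.2, "twist": 0, "jaw": 255},
    {"dx": 0, "dy": 0, "dz": 0.1, "twist": 0, "jaw": 255},
    {"dx": 0, "dy": 0, "dz": 0, "twist": 0, "jaw": 255},
    {"dx": 0, "dy": 0, "dz": 0, "twist": 0, "jaw": 255},
  ],
)

```text
time_s: 33.8
tool_pos: [597.7, -95.0, 77.2]
ee_rot: [-3.141, -0.0, -1.503]
wrist_force: [0.3, -0.2, -0.9]
gripper_width: 0.425
```

drive_tool(
  moves=[
    {"dx": 0, "dy": 0, "dz": 0.1, "twist": 0, "jaw": 255},
    {"dx": 0, "dy": 0, "dz": 0, "twist": 0, "jaw": 255},
    {"dx": 0, "dy": 0, "dz": 0, "twist": 0, "jaw": 255},
  ],
)

```text
time_s: 34.1
tool_pos: [598.0, -95.0, 76.7]
ee_rot: [-3.14, -0.0, -1.503]
wrist_force: [-1.9, -0.3, 6.9]
gripper_width: 0.427
```

Contact (about 7 N). Releasing slowly.

drive_tool(
  moves=[
    {"dx": 0, "dy": 0, "dz": -0.05, "twist": 0, "jaw": 255},
    {"dx": 0, "dy": 0, "dz": 0, "twist": 0, "jaw": 120},
    {"dx": 0, "dy": 0, "dz": 0, "twist": 0, "jaw": 90},
    {"dx": 0, "dy": 0, "dz": 0, "twist": 0, "jaw": 60},
    {"dx": 0, "dy": 0, "dz": 0, "twist": 0, "jaw": 60},
    {"dx": 0, "dy": 0, "dz": -2, "twist": 0, "jaw": 60},
    {"dx": 0, "dy": 0, "dz": -3, "twist": 0, "jaw": 60},
    {"dx": 0, "dy": 0, "dz": -5, "twist": 0, "jaw": 60},
    {"dx": 0, "dy": 0, "dz": -5, "twist": 0, "jaw": 60},
  ],
)

```text
time_s: 35.0
tool_pos: [596.7, -94.9, 227.3]
ee_rot: [3.14, -0.0, -1.503]
wrist_force: [1.8, -0.5, 0.4]
gripper_width: 0.768
```

drive_tool(
  moves=[
    {"dx": 3, "dy": 3, "dz": -2, "twist": 0, "jaw": 60},
    {"dx": 4, "dy": 3, "dz": -2, "twist": 0, "jaw": 60},
    {"dx": 4, "dy": 3, "dz": 0, "twist": 0, "jaw": 60},
    {"dx": 4, "dy": 3, "dz": 0, "twist": 0, "jaw": 60},
    {"dx": 0, "dy": 0, "dz": 0, "twist": 0, "jaw": 60},
    {"dx": 0, "dy": 0, "dz": 0, "twist": 0, "jaw": 60},
    {"dx": 0, "dy": 0, "dz": 0, "twist": 0, "jaw": 60},
  ],
)

```text
time_s: 35.7
tool_pos: [490.5, -248.6, 264.6]
ee_rot: [-3.141, 0.001, -1.501]
wrist_force: [0.5, 0.3, -1.2]
gripper_width: 0.762
```

```bash
python3 - <<'E'
from chk import *
obs()
S=('scene','side')
for n in S: snap(n,'z_%s.png'%n)
k=dict(cams=S,shoot=False,tol=25)
chk('tray',(581,41),(.11,),**k); chk('tin',(581,41),(.11,),z0=4,**k); j=chk('jar',(596,-95),(0,),**k); t=chk('tub',(596,-95),(0,),z0=64,**k)
chk('spatula',(452,24),(1.68,),**k); chk('bottle',(718,307),(0,),**{**k,'h':60} if 0 else k); chk('sander',(757,43),(.1,),**k)
if j is not None and t is not None: print('tub-jar',t[:2]-j[:2])
a=cv2.imread('pics/z_scene.png')[130:330,160:460]; b=cv2.imread('pics/z_side.png')[80:280,190:490]
cv2.imwrite('pics/z.png',cv2.resize(np.vstack([a,b]),None,fx=1.5,fy=1.5,interpolation=cv2.INTER_CUBIC))
E
```

```text
t 35.70 pos [ 490.5 -248.6  264.6] rpy [-3.141e+00  1.000e-03 -1.501e+00] F [ 0.5  0.3 -1.2] w 0.762 q7 -0.99
tray scene [5.80041e+02 3.81650e+01 9.00000e-02] 0.368
tray side [5.79673e+02 4.22630e+01 1.09000e-01] 0.374
tray ALL [5.79464e+02 4.03720e+01 1.05000e-01] 0.381 in tray [-1.893 -0.424 -0.004]
tin scene [5.79006e+02 3.83710e+01 5.50000e-02] 0.069
tin side [5.7681e+02 4.1277e+01 2.1500e-01] 0.092
tin ALL [5.78759e+02 3.94650e+01 1.22000e-01] 0.093 in tray [-2.692 -1.249  0.013]
jar scene [ 5.9817e+02 -9.7864e+01  3.9500e-01] 0.395
jar side [ 5.96487e+02 -9.41450e+01  1.12000e-01] 0.451
jar ALL [ 5.98053e+02 -9.78020e+01  2.09000e-01] 0.422 in tray [ 1.55400e+00 -1.39801e+02  1.00000e-01]
tub scene [ 5.96183e+02 -9.69500e+01  2.72000e-01] 0.121
tub side [ 5.96594e+02 -9.59750e+01  3.81000e-01] 0.042
tub ALL [ 5.96362e+02 -9.57910e+01  2.28000e-01] 0.091 in tray [ 9.20000e-02 -1.37617e+02  1.19000e-01]
spatula scene [450.311  23.246   1.669] 0.193
spatula side [450.547  27.635   1.661] 0.196
spatula ALL [450.879  25.89    1.667] 0.201 in tray [-131.291   -0.833    1.558]
bottle scene [7.16976e+02 3.05762e+02 1.07000e-01] 0.089
bottle side [7.18914e+02 3.06425e+02 1.38000e-01] 0.131
bottle ALL [7.17390e+02 3.06553e+02 1.63000e-01] 0.112 in tray [1.64170e+02 2.49172e+02 5.40000e-02]
sander scene [7.56491e+02 4.23870e+01 1.02000e-01] 0.042
sander side [7.56013e+02 4.20360e+01 1.88000e-01] 0.179
sander ALL [7.56061e+02 4.27600e+01 1.45000e-01] 0.119 in tray [ 1.73916e+02 -1.72620e+01  3.60000e-02]
tub-jar [-1.691182    2.01178228]
```

View pics/z.png

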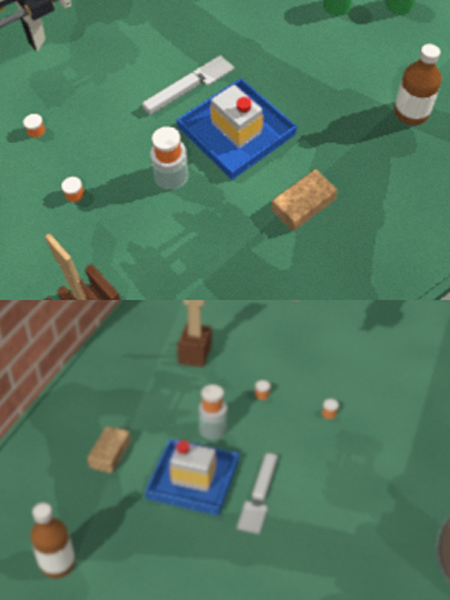

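Everything stands as required in both views, and the robot is clear of it all.

```bash
python3 -c "
from plant import job
print(job.sign_off())"
```

```text
the job is handed in; nothing more can be done
None
```

I laid out the mixing station and handed the job in at about 36 s of robot time, but `sign_off` gave no verdict. I used four pick-and-place moves: spatula, tin, jar, then the largest of the three tubs.

My last camera checks, measured in the tray's own axes:

| Item | Measured | Required |
|---|---|---|
| Tin | about 3 mm from the tray's middle, upright on its floor | within 15 mm |
| Jar | on the right (holder's side), 137–140 mm from the tray's middle, 0–3 mm off its middle line | 137 ±15 mm, within 15 mm |
| Tub | on the lid, 2–3 mm off the jar's axis | within 10 mm |
| Spatula | 131 mm in front, 1–3 mm off the middle, 0.01 rad off parallel | 130 ±15 mm, within 15 mm, 0.15 rad |
| Bottle | moved under 1 mm, within measuring error | under 15 mm |
| Cork block | moved under 2 mm, within measuring error | under 15 mm |

**Weak or disagreeing checks:**
- **Jar and tray:** in the final views both were partly hidden (jar under the tub, tray behind the tin), so those fits were poor. I relied on the jar measurement from before stacking and the first tray measurement; the final ones agreed within a few millimetres.
- **Jar, wrist view:** one wrist-camera reading after release was about 5 mm off because the arm was still settling, so I set it aside.
- **Refused move:** the first move call was rejected because its rows lacked all five keys, which cost no robot time.

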